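# Fetch a bobbin from the rotary notions box with tongs

## Robot

A 6-joint arm with a two-finger parallel gripper is mounted at the origin on the work surface. World frame = base frame: x ahead of the robot, y to its left, z up, the work surface at z = 0. Lengths are in m, angles in degrees, forces in N, time in s.
With the tool pointing down it reaches from about 0.25 to 0.775 m from the base axis. Payload 4 kg.
Tool frame: the origin (TCP) lies midway between the tips of the shut fingers; the grasp point (between the pads) lies env.pinch_z behind it (env.pinch_z is the distance from the TCP to the grasp point, in m); z points along the fingers, y is the line along which they close (so a half turn about z gives the same grasp; the last joint's range is limited). The gripper opens to 85 mm and grips with 20 to 120 N. Pads are 22 mm wide; open, the fingers measure 114 mm over their backs; the gripper's body (76 mm by 85 mm) begins 54 mm behind the grasp point. The pads swing forward as they close: fully open they stand 13 mm farther back than shut.
Start: joints at [58.436, 4.996, 78.535, -0, 96.463, -5.907], TCP at [0.238, 0.496, 0.231] pointing down, gripper open.
Joint ranges: [-177.83, 177.83], [-43.37, 116.18], [15.69, 146.23], [-61.86, 241.86], [9.47, 152.12], [-147.06, 147.06]. Speed limits (degrees/s): [159.86, 159.86, 180, 180, 180, 180].

## Interface

Orientations are given as [roll, pitch, yaw] about the fixed x, y, z axes, in that order (R = Rz(yaw) Ry(pitch) Rx(roll)).
In Python, from plant import env, cams, hand_in gives the robot as it stands (env), with the cameras (cams) and the job as plain functions.
- The arm moves only by the tool move_tool, called after "Request:" by a JSON object that holds its "fn" and its "kwargs", one argument or row to a line. Schema: {"type":"object","properties":{"moves":{"type":"array","items":{"type":"number"},"minItems":7,"maxItems":84},"force":{"type":"number"},"only":{"type":"string"},"quiet":{"type":"boolean"},"lines":{"type":"string"}},"required":["moves"],"additionalProperties":false}. moves is one flat list of numbers that holds 1 to 12 rows one after another, with no inner brackets; each row has 7 numbers: the opening from 0.0 (shut) to 1.0 (fully open), then dx, dy, dz in shares of the most that a row can go, 1 being 50 mm, then a rotation vector rx, ry, rz in parts of the range, where 1.0 means pi rad; each row shifts and turns the commanded pose from where the row before left it, along the tool's axes as they then stand; what a row does not reach is not made up. A row lasts 1/10 s, in which the tool goes at most 0.05 m and 8.59 degrees, less where a joint would pass 70% of its speed; a pose out of reach is approached as far as the arm can. The fingers move at their own pace and stop on an object; force is the grip in N (left out, the last holds). Time passes only in rows, so rows that do not move let the fingers close. The tool returns the time, the measured TCP pose, the force, the opening and the grip force at its end. only (a regular expression) keeps the lines of the reply that match it, lines (a string "A,B") keeps lines A to B, and quiet returns only ok. Shift and turn numbers lie between -1 and 1, and a call with a number outside is refused. Input that does not fit is refused with a message, and nothing moves.
- env.get_state(): the state, without advancing time (a new reading comes with each control period).
- cams.camera(name): name is "side" or "top" or "wrist"; returns a dict with "img" (400x640x3 uint8, blue, green, red), "fx", "fy", "cx", "cy" (pixels), "cam_to_world" (4x4, takes a point from camera to world coordinates); the wrist camera has in their place "tool_from_camera" (4x4, takes a point from camera to tool coordinates, whose origin is the TCP and whose axes are the flange's). Camera axes: x right, y down, z forward; pixel columns grow to the right and rows downward; lengths in m; the calibration is good to about 2 mm. A picture is of the moment at which its call begins: read the wrist's pose just before it. There is no depth.
- hand_in(): hands the job in; it is judged then, once.
The state is a dict: "time": time; "joint_pos": joint angles; "qd": joint speeds; "joint_efforts": joint torques, N m; "position": TCP position; "eef_rot": TCP orientation; "ft_force": force on the tool from outside, world axes, zero at the start; "torque": the same for the moment, N m; "grip_width": opening from 0.0 (shut) to 1.0 (fully open); "gripper_force": force on a finger pad.
Only numpy, scipy, OpenCV 4.12 (cv2) and the standard library are available. Lean on these libraries where they do the work, as an engineer would, in place of code of your own. Each camera call takes 0.05 s, during which the arm holds its last target. There are 200 camera calls.

## Task

The bobbin is shut under the clear lid of the round notions box: turn the lid by its knob, one click left or right, until the open slice of the lid clicks in place over the bay that holds the bobbin (leave the thimble in its bay). Then take the bent-nose tongs, reach in through the opening with them, pinch the bobbin between the tips and lift it so that it hangs in the tongs well clear of the box, its underside at least 10 cm above the table; keep the gripper's fingers off the bobbin itself, and the other things on the table stay where they are. Finish while holding it there: do not put anything down or let go.

Things in the scene. Friction and masses are not known exactly. Their poses are not given: they have to be found in the camera images.
- box: Round dark-grey notions box fixed to the table, 190 mm across; origin under its centre, z up. Floor 4 mm, outer wall 3 mm thick, 30 mm high, hub post 36 mm across; five equal bays between 2.5 mm radial walls, middles at 180 degrees (own -x, towards the robot: empty), 108 (bay_left), 252 (bay_right), 36 and 324 (fixed buttons, studs). The clear lid covers it all, 30.5 to 34 mm above the table.
- lid (a joint): Lid angle, rad, counterclockwise from above; starts at 0, its open slice over the empty front bay. Turns both ways, a click (rest) every 72 degrees: +1.257 has the opening over bay_right, -1.257 over bay_left. Past half-way (0.63) it falls into the next click by itself, before that it falls back. Takes up to 0.14 N m to turn; stops at +-3.
- knob (a point): Grip point of the upright white bar knob on the lid's axis, 58 mm above the table. The bar is 46 mm long, 14 mm thick, its top 68 mm above the table; the lid around it is flat. Its length lies along this point's x axis, the -x end pointing to the middle of the opening; grip it across its thickness (y). It turns with the lid.
- opening (a point): Middle of the lid's open slice, 60 mm from the box's axis, 30.5 mm above the table; moves with the lid. The slice spans 36 degrees to either side, from the hub (radius 19 mm) out through the rim, as large as a bay.
- bay_left (a point): Middle of the floor of the bay on the +y side (108 degrees), 60 mm from the box's axis, 4 mm above the table. Holds either the bobbin or the thimble.
- bay_right (a point): The same for the bay on the -y side (252 degrees). Holds the other of the two.
- bobbin: White plastic bobbin full of off-white thread: a short cylinder 20.5 mm across, 11.5 mm high, 10 to 20 g, lying flat on the floor of one of the two bays within about 8 mm of its middle. Origin at the centre of its underside.
- thimble: Steel thimble standing mouth down in the other bay, 19 mm across, 22 mm high, origin at the centre of its underside. Stays there.
- tongs: Heel and left arm of the steel spring tongs (180 mm, 80 g in all), standing like an arch on the heel and the two tips. Origin on the table midway between the finger flats; x forward to the tips, y to the left arm, z up. Heel at x = -97 mm, 14 mm high, 26 mm wide. The arms, strips 12 mm wide on edge, rise at 26 degrees to a bend at x = 46, z = 76 mm, then run steeply down to the tips.
- tongs_arm: Right (-y) arm of the tongs, hinged at the heel (origin there), sprung open, moving level, towards the other arm only. Squeezed at the flats it starts to close at about 4 N; 6 N brings the tips to the bobbin's 20.5 mm; about half of any further force pinches it (15 to 30 N in all is right). Let go, it springs open.
- tongs_grip (a point): Midpoint between the ridged finger flats of the tongs, 52.5 mm above the table: the place to grip, along y. The flats are 42 mm long and 17 mm wide (sloping with the arms), 36 mm apart over their outsides when open, 27 mm with the tips on the bobbin. Axes as the tongs.
- tongs_tips (a point): On the table midway between the open tips, 76 mm ahead of tongs_grip and 52.5 mm below it; fixed to the left arm. Tips: upright pads 9 mm long (x), 4 mm thick, 16 mm high from here up, 34 mm apart open (42 mm over the outsides). Squeezed evenly, they meet in line with the gripper's middle.
- reel: Bystander: standing thread reel, 25 mm across, 52 mm high, origin under its centre.
- cone: Bystander: larger standing thread reel, 42 mm across, 70 mm high, origin under its centre.
- tape_case: Bystander: round white tape-measure case, 56 mm across, 16 mm high, origin under its centre.

How it is judged (in metres and radians):
On the way, in this order (a step that is already met when the one before it is completed fails the run):
1. the lid's opening has clicked into place over the bay that holds the bobbin (((horizontal distance between bobbin and bay_right below 0.03 m and value of joint lid between 1.1066 and 1.4066 rad) or (horizontal distance between bobbin and bay_left below 0.03 m and value of joint lid between -1.4066 and -1.1066 rad)) and height (world z) of bobbin below 0.03 m), for 0.2 s.
2. the bobbin is lifted clear in the squeezed tongs (height (world z) of bobbin above 0.095 m and contact force between bobbin and tongs_arm above 0.5 N and contact force between bobbin and tongs above 1 N and contact force between tongs and the fingers above 1 N and contact force between bobbin and the fingers below 0.1 N), for 0.3 s.
At the end, for the whole second after the job is handed in: The bobbin hangs still between both arms of the tongs, its underside at least 95 mm above the table, the fingers squeezing the tongs and not touching the bobbin; the lid stands at the click (within 0.2 rad) over the bay that held the bobbin, and the thimble is still in its own bay (all of step 2 and linear speed of bobbin below 0.05 m/s and ((horizontal distance between thimble and bay_left below 0.03 m and value of joint lid between 1.0566 and 1.4566 rad) or (horizontal distance between thimble and bay_right below 0.03 m and value of joint lid between -1.4566 and -1.0566 rad)) and height (world z) of thimble below 0.02 m); the arm keeps its last pose, push and grip.
It fails at once if the gripper's fingers touch the bobbin (contact force between bobbin and the fingers above 0.3 N).
It fails at once if the thimble is moved by more than 3 cm (distance of thimble from where it was at the start of the episode above 0.03 m).
It fails at once if the reel is moved by more than 3 cm (distance of reel from where it was at the start of the episode above 0.03 m).
It fails at once if the cone is moved by more than 3 cm (distance of cone from where it was at the start of the episode above 0.03 m).
It fails at once if the tape case is moved by more than 3 cm (distance of tape_case from where it was at the start of the episode above 0.03 m).
It also fails if it takes over 61 s, if anything falls off the work surface, if the arm or the gripper's body presses on something with over 40 N, if the wrist force passes 120 N, or if a joint passes its speed limit or range.

## Working session

There is one attempt and no reset: what is moved stays moved. The work goes in short steps, Python scripts to look and compute and a tool call to move; the robot and the scene stay as the last step left them, time stands still between calls to the robot, and variables do not carry over. Pictures are saved under pics/ and viewed, at most 11 in all, crops included, and the job is handed in when it is done.

```bash
ls; mkdir -p pics
```

Run:
```python
from plant import env, cams, hand_in
import cv2,numpy as np
print(env.pinch_z); s=env.get_state(); print(s)
for n in("top","side"):
    c=cams.camera(n); cv2.imwrite(f"pics/{n}0.png",c["img"]); print(n,c["fx"],c["fy"],c["cx"],c["cy"],c["cam_to_world"])
```

```text
pics
plant.py
0.0187
{'time': 0.0, 'joint_pos': array([ 5.84356521e+01,  5.03896100e+00,  7.86267599e+01,  1.59504556e-03,
        9.64639054e+01, -5.90782727e+00]), 'qd': array([-0.00690545, -0.10148831, -0.02139237, -0.13908665,  0.02598346,
       -0.00514373]), 'joint_efforts': array([ 2.11301067e-04, -3.51851285e+01, -3.13271177e+01,  6.19182674e-05,
        1.05511685e-02, -9.00744226e-06]), 'position': array([0.23786677, 0.49533128, 0.23012271]), 'eef_rot': array([-1.79871225e+02, -1.49191121e-02,  1.54343640e+02]), 'ft_force': array([ 0.69786776, -0.73352853,  0.89082726]), 'torque': array([-0.00200314, -0.02574696,  0.0409778 ]), 'gripper_force': 0.0, 'grip_width': 1.0011407971139172}
top 463.1201816149649 463.1201816149649 323.4939966966291 201.8884665034462 [[-5.32337067e-04 -9.82895377e-01  1.84164040e-01  3.74844512e-01]
 [-9.99993016e-01 -1.58058220e-04 -3.73410598e-03  1.37837429e-01]
 [ 3.69934414e-03 -1.84164742e-01 -9.82888428e-01  1.07508009e+00]
 [ 0.00000000e+00  0.00000000e+00  0.00000000e+00  1.00000000e+00]]
side 426.35153505101465 426.35153505101465 321.25915039619065 202.71459388794923 [[-0.97357532 -0.13601157  0.18344465  0.42860307]
 [-0.22677029  0.48099573 -0.84688745  0.81662835]
 [ 0.0269504  -0.86610852 -0.49912895  0.47884739]
 [ 0.          0.          0.          1.        ]]
```

View pics/top0.png

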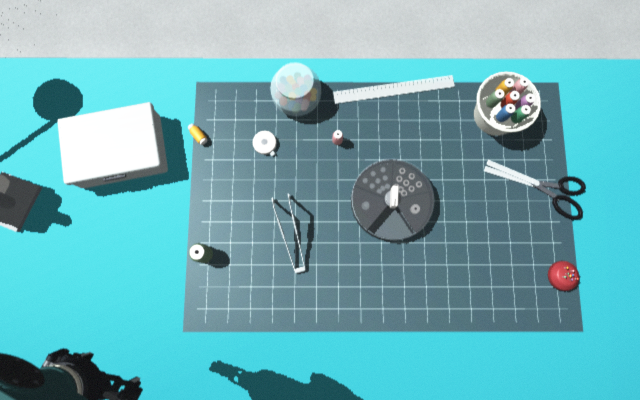

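View pics/side0.png

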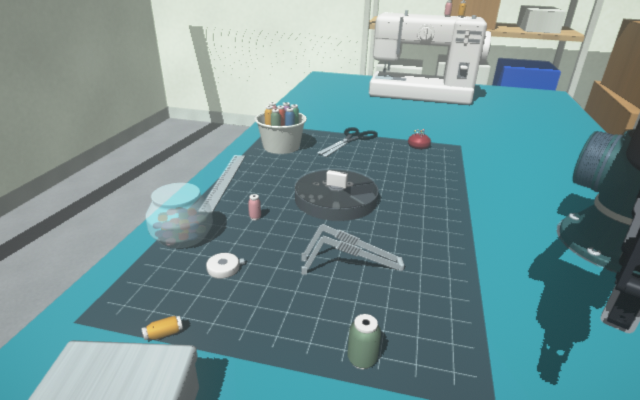

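The top view shows the box at about (394,200) with the knob bar pointing up. The tongs' heel is at (300,270) and the tips at about (275,197) and (290,195). The reel is at (338,137), the tape case at (264,142) and the cone at (200,253). I'll zoom in on the box and tongs.

Run:
```python
import cv2,numpy as np
i=cv2.imread("pics/top0.png")
a=cv2.resize(i[150:250,345:445],None,fx=4,fy=4,interpolation=2)
b=cv2.resize(i[185:285,255:325],None,fx=4,fy=4,interpolation=2)
cv2.imwrite("pics/crop0.png",np.hstack([a,b]))
```

```text
(no output)
```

View pics/crop0.png

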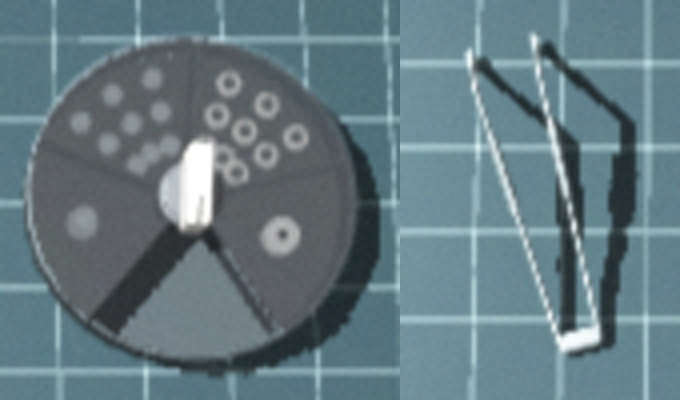

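Crop: the bobbin, with its centre hole, shows at crop (281,236), which is top px (415,209) on the right, so it's in bay_right. The thimble is at left (83,222). The lid must turn +72°. The tongs' heel is at crop (580,341), with tips at (471,55) and (536,40).

Create h.py:
```python
import numpy as np,cv2
from plant import env, cams, hand_in
from scipy.spatial.transform import Rotation as R
def ray(c,T,px,z):
    d=T[:3,:3]@np.array([(px[0]-c["cx"])/c["fx"],(px[1]-c["cy"])/c["fy"],1]); o=T[:3,3]
    return o+d*(z-o[2])/d[2]
def tool():
    s=env.get_state(); T=np.eye(4); T[:3,:3]=R.from_euler("xyz",s["eef_rot"],degrees=True).as_matrix(); T[:3,3]=s["position"]; return T
def proj(c,T,p):
    q=np.linalg.inv(T)@np.append(p,1); return np.array([c["fx"]*q[0]/q[2]+c["cx"],c["fy"]*q[1]/q[2]+c["cy"]])
def delta(pos,yaw):
    """remaining move in the tool's axes for pointing-down pose with given yaw (roll 180)"""
    T=tool(); G=R.from_euler("xyz",[180,0,yaw],degrees=True).as_matrix()
    print("d tool",(T[:3,:3].T@(np.array(pos)-T[:3,3])).round(4),"rot",np.degrees(R.from_matrix(T[:3,:3].T@G).as_rotvec()).round(2))
```

Run:
```python
from h import *
c=cams.camera("top");T=c["cam_to_world"]
A=lambda u,v:(345+u/4,150+v/4)
B=lambda u,v:(255+(u-400)/4,185+v/4)
for n,p,z in [("boxL",A(27,195),.034),("boxR",A(357,195),.034),("boxT",A(192,38),.034),("slice",A(105,325),.03),("slice2",A(272,330),.03),
 ("bob",A(281,236),.0155),("thim",A(83,222),.026),("bar+",A(203,142),.068),("bar-",A(195,225),.068),("wall+",A(191,45),.03),
 ("heel",B(580,341),.014),("tipL",B(471,55),.012),("tipR",B(536,40),.012),("reel",(338,133),.052),("cone",(199,251),.07),("tape",(264,141),.016)]:
    print(n,ray(c,T,p,z).round(4))
w=cams.camera("wrist"); print(w["fx"],w["cx"],w["cy"],w["tool_from_camera"].round(4))
delta([.43,-.03,.25],180)
```

```text
boxL [0.5772 0.0692 0.034 ]
boxR [ 0.5773 -0.12    0.034 ]
boxT [ 0.6704 -0.028   0.034 ]
slice [0.5029 0.0255 0.03  ]
slice2 [ 0.5    -0.0692  0.03  ]
bob [ 0.5566 -0.0793  0.0155]
thim [0.563  0.0366 0.026 ]
bar+ [ 0.6007 -0.027   0.068 ]
bar- [ 0.5538 -0.0212  0.068 ]
wall+ [ 0.6673 -0.0279  0.03  ]
heel [0.4159 0.1872 0.014 ]
tipL [0.5815 0.2524 0.012 ]
tipR [0.5904 0.2146 0.012 ]
reel [0.7286 0.1003 0.052 ]
cone [0.4551 0.4033 0.07  ]
tape [0.721  0.2756 0.016 ]
360.47272642925753 316.0596113541628 190.01411896841194 [[-7.000e-04 -9.596e-01 -2.814e-01  7.100e-02]
 [ 1.000e+00 -4.000e-04 -9.000e-04 -6.000e-04]
 [ 7.000e-04 -2.814e-01  9.596e-01 -1.429e-01]
 [ 0.000e+00  0.000e+00  0.000e+00  1.000e+00]]
d tool [-0.4006 -0.3906 -0.019 ] rot [ -0.08  -0.03 -25.66]
```

The rows are not in the units I measure in: shifts go in shares of 50 mm and turns go in shares of pi rad. I convert before sending: -0.0408 m is -0.816, -0.0248 m is -0.496.

Request:
{"fn": "move_tool", "kwargs": {
  "moves": [1,-0.816,-0.496,0,0,0,0,1,-0.816,-0.496,0,0,0,0,1,-0.816,-0.496,0,0,0,0,1,-0.816,-0.496,0,0,0,0,1,-0.816,-0.496,0,0,0,0,1,-0.816,-0.496,0,0,0,0,1,-0.816,-0.496,0,0,0,0,1,-0.816,-0.496,0,0,0,0,1,-0.816,-0.496,0,0,0,0,1,-0.816,-0.496,0,0,0,0,1,-0.816,-0.496,0,0,0,0,1,-0.816,-0.496,0,0,0,0]
}}

```text
time: 1.4
position: [0.5513, 0.0137, 0.2312]
eef_rot: [180.0, -0.0, 154.3]
ft_force: [0.9, 0.7, 0.2]
grip_width: 0.998
gripper_force: 0.0
```

Request:
{"fn": "move_tool", "kwargs": {
  "moves": [1,0,0,0,0,0,0.0472,1,0,0,0,0,0,0.0472,1,0,0,0,0,0,0.0472,1,0,0,0,0,0,0.0472,1,0,0,0,0,0,0.0472,1,0,0,0,0,0,0.0472,1,0,0,0,0,0,0.0472,1,0,0,0,0,0,0.0472,1,0,0,0,0,0,0.0472,1,0,0,0,0,0,0.0472,1,0,0,0,0,0,0.0472,1,0,0,0,0,0,0.0472]
}}

```text
time: 2.6
position: [0.5505, 0.0156, 0.2309]
eef_rot: [-180.0, 0.0, 52.0]
ft_force: [-0.2, 0.3, -0.3]
grip_width: 1.0
gripper_force: 0.0
```

Request:
{"fn": "move_tool", "kwargs": {
  "moves": [1,0,0,0,0,0,0.0472,1,0,0,0,0,0,0.0472,1,0,0,0,0,0,0.0472,1,0,0,0,0,0,0.0472,1,0,0,0,0,0,0.0472,1,0,0,0,0,0,0.0472]
}}

```text
time: 3.2
position: [0.5505, 0.0156, 0.231]
eef_rot: [-180.0, 0.0, 1.0]
ft_force: [-1.3, -0.3, -0.9]
grip_width: 1.002
gripper_force: 0.0
```

```bash
python3 -c "
from h import *
delta([.566,-.025,.2],0)"
```

```text
d tool [0.0148 0.0408 0.0309] rot [-0.01  0.04  0.99]
```

In the tool's units: 0.04 m is 0.8, 0.015 m is 0.3, 1 degrees is 0.0056.

Request:
{"fn": "move_tool", "kwargs": {
  "moves": [1,0.3,0.8,0.3,0,0,0,1,0,0,0.3,0,0,0.0056,1,0,0,0,0,0,0,1,0,0,0,0,0,0]
}}

```text
time: 3.6
position: [0.5661, -0.0236, 0.2007]
eef_rot: [-180.0, 0.1, 0.4]
ft_force: [0.1, 0.1, 0.9]
grip_width: 0.998
gripper_force: 0.0
```

Run:
```python
from h import *
T=tool(); c=cams.camera("wrist"); np.savez("w1.npz",T=T@c["tool_from_camera"]); cv2.imwrite("pics/w1.png",c["img"])
```

```text
(no output)
```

View pics/w1.png

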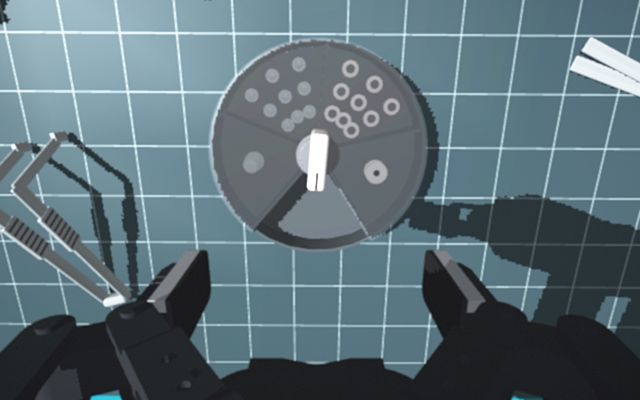

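Wrist view: the box rim spans columns 211–428 and the bobbin is at (376,172). The knob bar's top runs from (320,132) to (315,190), and the slice opens downwards.

Run:
```python
from h import *
T=np.load("w1.npz")["T"]; c=cams.camera("wrist"); i=cv2.imread("pics/w1.png")
m=i[120:200,295:340].min(2)>215
v,u=np.nonzero(m); P=np.array([ray(c,T,(a+295,b+120),.068)[:2] for a,b in zip(u,v)])
r=cv2.minAreaRect((P*1000).astype(np.float32)); print("bar",r)
for n,p,z in [("L",(211,150),.034),("R",(428,150),.034),("top",(320,39),.034),("bob",(376,172.5),.0155),("thim",(253,161),.026),
  ("wallpt",(323,45),.03),("s1",(255,229),.032),("s2",(369,238),.032)]: print(n,ray(c,T,p,z).round(4))
```

```text
bar ((579.9697875976562, -22.071834564208984), (18.769847869873047, 46.77941131591797), 85.6363754272461)
L [0.5823 0.0667 0.034 ]
R [ 0.5834 -0.1213  0.034 ]
top [ 0.6721 -0.027   0.034 ]
bob [ 0.5587 -0.0805  0.0155]
thim [0.5712 0.0321 0.026 ]
wallpt [ 0.6681 -0.0295  0.03  ]
s1 [0.508 0.032 0.032]
s2 [ 0.4995 -0.0744  0.032 ]
```

```bash
python3 -c "
from h import *
delta([.577,-.0255,.042],-4.4)"
```

```text
d tool [0.0101 0.0022 0.1602] rot [-0.01 -0.07  4.8 ]
```

In the tool's units: 0.04 m is 0.8, 0.03 m is 0.6, 4.6 degrees is 0.0256.

Request:
{"fn": "move_tool", "kwargs": {
  "moves": [1,0.202,0.044,0.6,0,0,0.0256,1,0,0,0.8,0,0,0,1,0,0,0.8,0,0,0,1,0,0,0.6,0,0,0,1,0,0,0.4,0,0,0,0,0,0,0,0,0,0,0,0,0,0,0,0,0,0,0,0,0,0,0,0,0,0,0,0,0,0,0,0,0,0,0,0,0,0,0,0,0,0,0,0,0,0,0,0,0,0,0,0],
  "force": 40
}}

```text
time: 4.9
position: [0.5779, -0.0246, 0.0434]
eef_rot: [-179.8, -0.2, -4.2]
ft_force: [-0.5, 5.0, 4.5]
grip_width: 0.157
gripper_force: 43.2
```

In the tool's units: -7 degrees is -0.0389.

Request:
{"fn": "move_tool", "kwargs": {
  "moves": [0,0,0,0,0,0,-0.0222,0,0,0,0,0,0,-0.0333,0,0,0,0,0,0,-0.0389,0,0,0,0,0,0,-0.0389,0,0,0,0,0,0,-0.0389,0,0,0,0,0,0,-0.0389,0,0,0,0,0,0,-0.0389,0,0,0,0,0,0,-0.0389,0,0,0,0,0,0,-0.0389,0,0,0,0,0,0,-0.0389,0,0,0,0,0,0,-0.0333,0,0,0,0,0,0,0]
}}

```text
time: 6.1
position: [0.5782, -0.0251, 0.0433]
eef_rot: [179.8, -0.2, 67.7]
ft_force: [1.5, 4.4, 7.1]
grip_width: 0.158
gripper_force: 43.3
```

Now I'll release, rise and check. The tongs are next.

In the tool's units: -0.05 m is -1, -0.04 m is -0.8.

Request:
{"fn": "move_tool", "kwargs": {
  "moves": [1,0,0,0,0,0,0,1,0,0,0,0,0,0,1,0,0,0,0,0,0,1,0,0,0,0,0,0,1,0,0,-0.4,0,0,0,1,0,0,-0.8,0,0,0,1,0,0,-1,0,0,0,1,0,0,-1,0,0,0,1,-0.6,0,0,0,0,0,1,0,0,0,0,0,0,1,0,0,0,0,0,0]
}}

```text
time: 7.2
position: [0.5649, -0.0544, 0.2007]
eef_rot: [-179.9, -0.0, 67.7]
ft_force: [0.9, 0.3, -0.1]
grip_width: 0.998
gripper_force: 0.0
```

Run:
```python
from h import *
T=tool(); c=cams.camera("wrist"); np.savez("w2.npz",T=T@c["tool_from_camera"]); cv2.imwrite("pics/w2.png",c["img"])
```

```text
(no output)
```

View pics/w2.png

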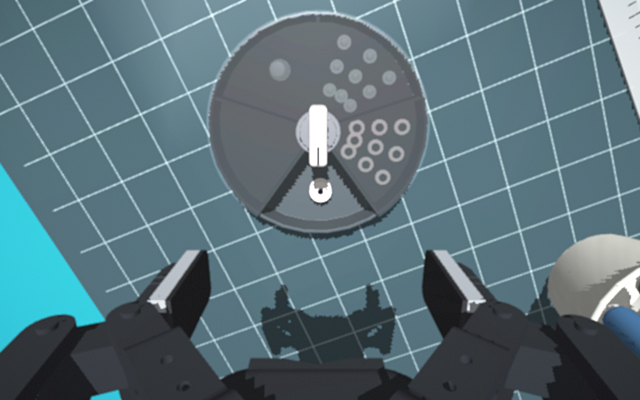

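The opening now sits over the bobbin, with the bobbin top at (320,190) and the rim spanning 209–427. The lid has clicked.

Run:
```python
from h import *
T=np.load("w2.npz")["T"]; c=cams.camera("wrist"); i=cv2.imread("pics/w2.png")
for n,p,z in [("bob",(320,190.5),.0155),("L",(209,125),.034),("R",(427.5,125),.034),("s1",(261,215),.032),("s2",(377,215),.032),("rimtop",(318,12),.034)]: print(n,ray(c,T,p,z).round(4))
delta([.49,.205,.2],67.7); delta([.49,.205,.2],15)
```

```text
bob [ 0.5587 -0.0799  0.0155]
L [0.4953 0.0149 0.034 ]
R [ 0.667  -0.0558  0.034 ]
s1 [ 0.5014 -0.0764  0.032 ]
s2 [ 0.6   -0.117  0.032]
rimtop [0.6142 0.0605 0.034 ]
d tool [ 2.110e-01 -1.671e-01  2.000e-04] rot [-0.17  0.01  0.04]
d tool [ 2.110e-01 -1.671e-01  2.000e-04] rot [-0.15  0.08 52.74]
```

In the tool's units: 0.0352 m is 0.704, -0.0279 m is -0.558, 8.5 degrees is 0.0472.

Request:
{"fn": "move_tool", "kwargs": {
  "moves": [1,0.704,-0.558,0,0,0,0,1,0.704,-0.558,0,0,0,0,1,0.704,-0.558,0,0,0,0,1,0.704,-0.558,0,0,0,0,1,0.704,-0.558,0,0,0,0,1,0.704,-0.558,0,0,0,0,1,0,0,0,0,0,0.0472,1,0,0,0,0,0,0.0472,1,0,0,0,0,0,0.0472,1,0,0,0,0,0,0.0472,1,0,0,0,0,0,0.0472,1,0,0,0,0,0,0.0472]
}}

```text
time: 8.5
position: [0.4896, 0.2055, 0.1998]
eef_rot: [-180.0, 0.2, 16.4]
ft_force: [-0.5, 0.5, -0.6]
grip_width: 0.999
gripper_force: 0.0
```

Request:
{"fn": "move_tool", "kwargs": {
  "moves": [1,0,0,0,0,0,0,1,0,0,0,0,0,0]
}}

```text
time: 8.7
position: [0.4899, 0.2052, 0.2003]
eef_rot: [-180.0, 0.1, 17.0]
ft_force: [0.2, 0.2, 0.7]
grip_width: 1.001
gripper_force: 0.0
```

Run:
```python
from h import *
T=tool(); c=cams.camera("wrist"); np.savez("w3.npz",T=T@c["tool_from_camera"]); cv2.imwrite("pics/w3.png",c["img"])
```

```text
(no output)
```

View pics/w3.png

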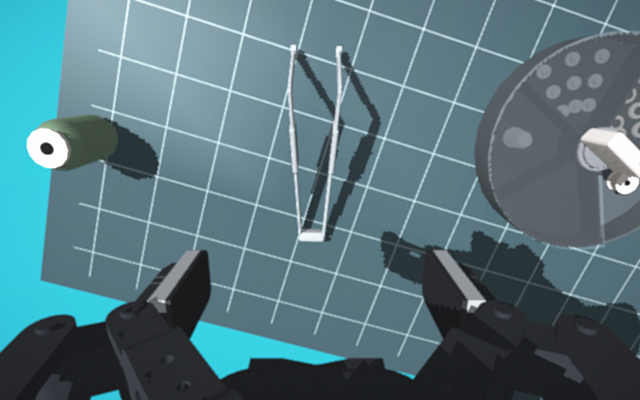

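Wrist view: the heel is at about (312,236) and the tips at about (294,47) and (339,49). The reel isn't near them. I'll zoom in on the tongs for precision.

Run:
```python
import cv2
i=cv2.imread("pics/w3.png")[35:245,265:395]
cv2.imwrite("pics/crop3.png",cv2.resize(i,None,fx=2.8,fy=2.8,interpolation=2))
```

```text
(no output)
```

View pics/crop3.png

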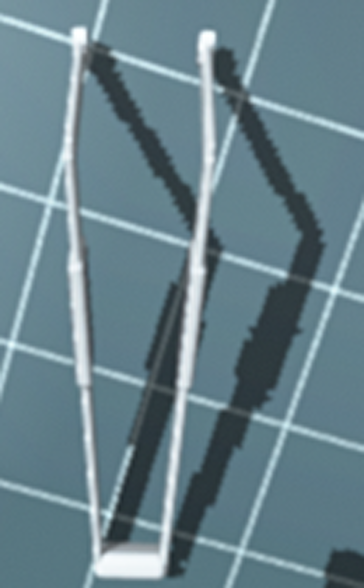

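Run:
```python
from h import *
T=np.load("w3.npz")["T"]; c=cams.camera("wrist")
A=lambda u,v:(265+(u-.5)/2.8,35+(v-.5)/2.8)
g=lambda a,z:ray(c,T,A(*a),z)
L0,L1=g((76,264),.070),g((84,385),.051); R0,R1=g((198,268),.070),g((188,386),.051)
tl,tr=g((79,29),.016),g((207,32),.016); h=g((131,577),.014); hl,hr=g((95,577),.014),g((166,577),.014)
for n in "L0 L1 R0 R1 tl tr h hl hr".split(): print(n,globals()[n].round(4))
t=(tl+tr)/2; f=(L0+L1+R0+R1)/4
d=(t-h)[:2]; print("len",np.hypot(*d),"yaw",np.degrees(np.arctan2(d[1],d[0])),"tips apart",np.linalg.norm(tl-tr),"heel w",np.linalg.norm(hl-hr))
print("flats mid",f,"flat apart",np.linalg.norm((L0+L1-R0-R1)/2),"len",np.linalg.norm(L0-L1),np.linalg.norm(R0-R1))
u=d/np.hypot(*d); print("grip from tips",t[:2]-u*.0805,"along heel->flats",(f[:2]-h[:2])@u, "perp",np.cross(u,f[:2]-h[:2]))
```

```text
L0 [0.522 0.233 0.07 ]
L1 [0.4858 0.2215 0.051 ]
R0 [0.5306 0.2013 0.07  ]
R1 [0.4945 0.1918 0.051 ]
tl [0.5829 0.2529 0.016 ]
tr [0.5934 0.2156 0.016 ]
h [0.4142 0.1858 0.014 ]
hl [0.4105 0.198  0.014 ]
hr [0.4178 0.174  0.014 ]
len 0.18057623235964307 yaw 15.556359697222936 tips apart 0.03869040285416596 heel w 0.0251761276975449
flats mid [0.50824423 0.21191208 0.0605    ] flat apart 0.031868980869199905 len 0.04248543301193993 0.04182840573643312
grip from tips [0.51061451 0.21266731] along heel->flats 0.0975902399182214 perp -9.18859091789126e-05<stdin>:11: DeprecationWarning: Arrays of 2-dimensional vectors are deprecated. Use arrays of 3-dimensional vectors instead. (deprecated in NumPy 2.0)
```

```bash
python3 -c "
from h import *
delta([.5096,.2123,.033],15.6)"
```

```text
d tool [ 0.0209 -0.0013  0.1678] rot [-0.01  0.05  1.28]
```

In the tool's units: 0.04 m is 0.8, 0.03 m is 0.6, 1.3 degrees is 0.0072.

Request:
{"fn": "move_tool", "kwargs": {
  "moves": [1,0.418,-0.026,0.6,0,0,0.0072,1,0,0,0.8,0,0,0,1,0,0,0.8,0,0,0,1,0,0,0.6,0,0,0,1,0,0,0.4,0,0,0,1,0,0,0.154,0,0,0,0.6,0,0,0,0,0,0,0.5,0,0,0,0,0,0,0.42,0,0,0,0,0,0,0.38,0,0,0,0,0,0,0.38,0,0,0,0,0,0,0.38,0,0,0,0,0,0],
  "force": 20
}}

```text
time: 10.0
position: [0.5114, 0.2127, 0.0353]
eef_rot: [-180.0, -0.2, 15.4]
ft_force: [1.6, 1.3, 3.8]
grip_width: 0.385
gripper_force: 4.7
```

```bash
python3 -c "
from h import *
delta([.5096,.2123,.033],15.6)"
```

```text
d tool [-0.0019 -0.0001  0.0023] rot [-0.02 -0.24 -0.16]
```

In the tool's units: -0.03 m is -0.6, -0.02 m is -0.4.

Request:
{"fn": "move_tool", "kwargs": {
  "moves": [0.38,0,0,0,0,0,0,0.37,0,0,-0.2,0,0,0,0.37,0,0,-0.4,0,0,0,0.37,0,0,-0.6,0,0,0,0.37,0,0,-0.6,0,0,0,0.37,0,0,-0.6,0,0,0,0.37,0,0,0,0,0,0,0.37,0,0,0,0,0,0]
}}

```text
time: 10.8
position: [0.5096, 0.212, 0.1536]
eef_rot: [180.0, 0.0, 15.4]
ft_force: [0.6, 0.2, -2.5]
grip_width: 0.372
gripper_force: 4.7
```

Run:
```python
from h import *
T=tool(); c=cams.camera("wrist"); np.savez("w4.npz",T=T@c["tool_from_camera"]); cv2.imwrite("pics/w4.png",c["img"])
delta([.5,-.15,.16],15.6)
```

```text
d tool [-0.1049  0.3463 -0.0075] rot [ 0.01  0.19 -0.15]
```

View pics/w4.png

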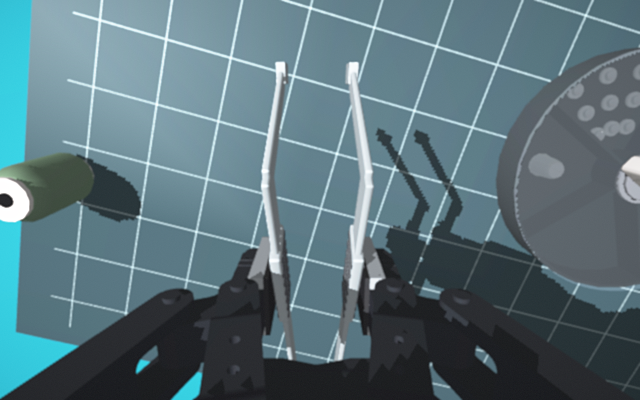

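The tongs are held level, with the tips' front edges at about (280.5,63) and (352,63).

Run:
```python
from h import *
c=cams.camera("wrist"); F=c["tool_from_camera"]
for p in [(281,62.5),(352.5,62.5)]: print(ray(c,F,p,.0185).round(4), ray(c,F,p,.0205).round(4))
# target TCP so that tips (76 mm ahead) sit on bobbin
b=np.array([.5587,-.080]); ctr=np.array([.577,-.0265]); u=(ctr-b)/np.linalg.norm(ctr-b); print(np.degrees(np.arctan2(u[1],u[0])),np.linalg.norm(ctr-b))
y=70; u=np.array([np.cos(np.radians(y)),np.sin(np.radians(y))]); t=b-u*.0765; print(t); delta([*t,.16],15.6); delta([*t,.16],y)
```

```text
[ 0.0802 -0.014   0.0185] [ 0.0803 -0.0142  0.0205]
[0.0802 0.0162 0.0185] [0.0803 0.0164 0.0205]
71.1164356731141 0.05654325777667926
[ 0.53253546 -0.15188649]
d tool [-0.0738  0.3568 -0.0082] rot [ 0.01  0.26 -0.16]
d tool [-0.0738  0.3568 -0.0082] rot [ -0.12   0.24 -54.56]
```

In the tool's units: 0.0357 m is 0.714, -0.0074 m is -0.148.

Request:
{"fn": "move_tool", "kwargs": {
  "moves": [0.37,-0.074,0.356,0,0,0,0,0.37,-0.148,0.714,0,0,0,0,0.37,-0.148,0.714,0,0,0,0,0.37,-0.148,0.714,0,0,0,0,0.37,-0.148,0.714,0,0,0,0,0.37,-0.148,0.714,0,0,0,0,0.37,-0.148,0.714,0,0,0,0,0.37,-0.148,0.714,0,0,0,0,0.37,-0.148,0.714,0,0,0,0,0.37,-0.148,0.714,0,0,0,0,0.37,-0.074,0.356,0,0,0,0]
}}

```text
time: 12.0
position: [0.5322, -0.1541, 0.1509]
eef_rot: [-179.9, 0.2, 15.3]
ft_force: [0.2, 1.1, -0.9]
grip_width: 0.37
gripper_force: 4.7
```

Request:
{"fn": "move_tool", "kwargs": {
  "moves": [0.37,0,0,0,0,0,-0.0278,0.37,0,0,0,0,0,-0.0333,0.37,0,0,0,0,0,-0.0333,0.37,0,0,0,0,0,-0.0333,0.37,0,0,0,0,0,-0.0333,0.37,0,0,0,0,0,-0.0333,0.37,0,0,0,0,0,-0.0333,0.37,0,0,0,0,0,-0.0333,0.37,0,0,0,0,0,-0.0278,0.37,0,0,0,0,0,-0.0133,0.37,0,0,0,0,0,0,0.37,0,0,0,0,0,0]
}}

```text
time: 13.2
position: [0.5329, -0.1512, 0.1519]
eef_rot: [-179.8, -0.0, 69.8]
ft_force: [0.7, -0.3, -1.6]
grip_width: 0.374
gripper_force: 4.7
```

Run:
```python
from h import *
T=tool(); c=cams.camera("wrist"); np.savez("w5.npz",T=T@c["tool_from_camera"]); cv2.imwrite("pics/w5.png",c["img"])
delta([.5325,-.1519,.16],70); print(proj(c,T@c["tool_from_camera"],[.5587,-.08,.0155]))
```

```text
d tool [-0.0007 -0.0004 -0.0077] rot [-0.14 -0.01 -0.2 ]
[315.57077124  77.17453078]
```

View pics/w5.png

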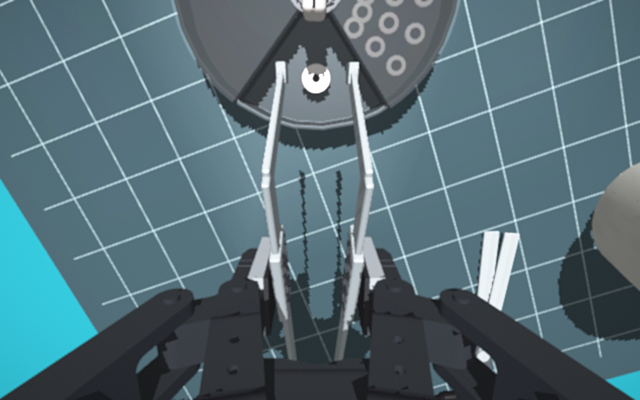

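The bobbin at (316,77) lies midway between the tips, as predicted, so I'll descend 0.111.

In the tool's units: 0.03 m is 0.6, 0.02 m is 0.4.

Request:
{"fn": "move_tool", "kwargs": {
  "moves": [0.37,0,-0.02,0.4,0,0,0,0.37,0,0,0.6,0,0,0,0.37,0,0,0.6,0,0,0,0.37,0,0,0.3,0,0,0,0.37,0,0,0.2,0,0,0,0.37,0,0,0.08,0,0,0,0.37,0,0,0.04,0,0,0,0.37,0,0,0,0,0,0,0.37,0,0,0,0,0,0]
}}

```text
time: 14.15
position: [0.5336, -0.1516, 0.0439]
eef_rot: [179.9, -0.0, 69.8]
ft_force: [-0.2, 0.2, -0.1]
grip_width: 0.37
gripper_force: 4.7
```

Run:
```python
from h import *
c=cams.camera("wrist"); cv2.imwrite("pics/w6.png",cv2.resize(c["img"][0:200,200:440],None,fx=2,fy=2))
```

```text
(no output)
```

View pics/w6.png

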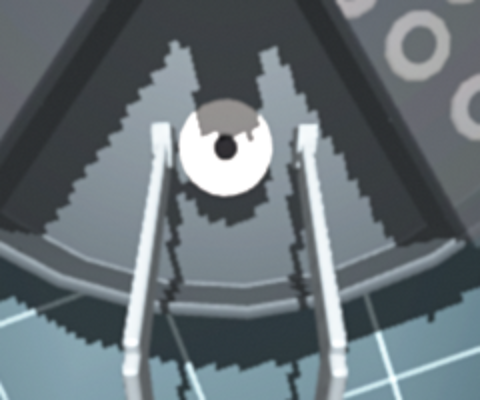

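The tips straddle the bobbin: bobbin centre at crop (226,147), pads at columns 161 and 308. It sits about 2 mm to the left of the middle. I'll shift, lower 3 mm and squeeze.

In the tool's units: 0.003 m is 0.06, -0.002 m is -0.04.

Request:
{"fn": "move_tool", "kwargs": {
  "moves": [0.37,0,-0.04,0.06,0,0,0,0.37,0,0,0,0,0,0,0.34,0,0,0,0,0,0,0.3,0,0,0,0,0,0,0.2,0,0,0,0,0,0,0.1,0,0,0,0,0,0,0,0,0,0,0,0,0,0,0,0,0,0,0,0,0,0,0,0,0,0,0,0,0,0,0,0,0,0],
  "force": 22
}}

```text
time: 15.2
position: [0.5309, -0.1505, 0.0396]
eef_rot: [-180.0, -0.0, 69.8]
ft_force: [-1.1, -0.4, -0.5]
grip_width: 0.321
gripper_force: 22.0
```

Width is 0.321 × 85 = 27.3 mm, so the bobbin is pinched. Lifting now.

In the tool's units: -0.02 m is -0.4, -0.015 m is -0.3.

Request:
{"fn": "move_tool", "kwargs": {
  "moves": [0,0,0,-0.1,0,0,0,0,0,0,-0.2,0,0,0,0,0,0,-0.3,0,0,0,0,0,0,-0.4,0,0,0,0,0,0,-0.4,0,0,0,0,0,0,-0.4,0,0,0,0,0,0,-0.4,0,0,0,0,0,0,-0.3,0,0,0,0,0,0,-0.2,0,0,0,0,0,0,-0.1,0,0,0,0,0,0,0,0,0,0,0,0,0,0,0,0,0]
}}

```text
time: 16.4
position: [0.5305, -0.1504, 0.1786]
eef_rot: [-179.9, -0.0, 69.8]
ft_force: [0.1, 0.1, -0.7]
grip_width: 0.315
gripper_force: 22.0
```

Request:
{"fn": "move_tool", "kwargs": {
  "moves": [0,0,0,0,0,0,0,0,0,0,0,0,0,0,0,0,0,0,0,0,0,0,0,0,0,0,0,0,0,0,0,0,0,0,0]
}}

```text
time: 16.9
position: [0.5309, -0.1505, 0.1795]
eef_rot: [-180.0, -0.0, 69.8]
ft_force: [0.4, 0.1, -0.6]
grip_width: 0.317
gripper_force: 22.0
```

Run:
```python
from h import *
c=cams.camera("wrist"); cv2.imwrite("pics/w7.png",c["img"])
```

```text
(no output)
```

View pics/w7.png

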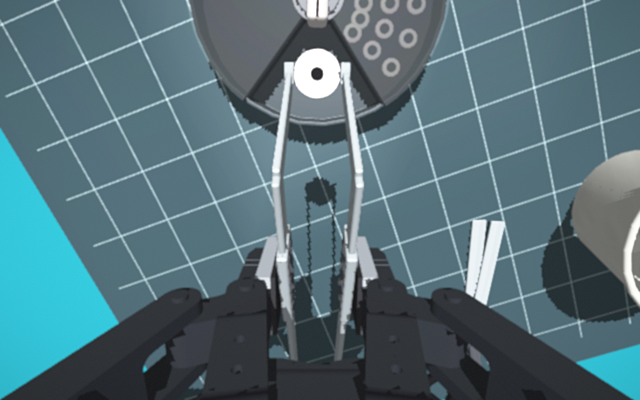

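The bobbin at (317,73) hangs between the tips, lifted 0.14 m to about z = 0.144. The lid is still open over bay_right. Handing in.

```bash
python3 -c "
from plant import env, cams, hand_in
print(hand_in())"
```

```text
the job is handed in; nothing more can be done
None
```

The job is handed in, with no verdict shown: the lid is clicked open over bay_right, and the bobbin hangs in the squeezed tongs with its underside about 14 cm above the table.

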